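# Fit a grip-stem castor and pull-test it

### The arm

A 7-joint arm with a two-finger parallel gripper is mounted at the origin on the work surface. World frame = base frame: x ahead of the robot, y to its left, z up, the work surface at z = 0. Lengths are in m, angles in rad, forces in N, time in s.
With the tool pointing down it reaches from about 0.425 to 0.875 m from the base axis. Payload 4.7 kg.
Tool frame: the origin (TCP) lies midway between the tips of the shut fingers; the grasp point (between the pads) lies 19 mm behind it (grasp_offset is the distance from the TCP to the grasp point, in m); z points along the fingers, y is the direction in which the jaws open and shut (so a half turn about z gives the same grasp; the last joint's range is limited). The gripper opens to 85 mm and grips with 20 to 120 N. Pads are 22 mm wide; open, the fingers measure 114 mm over their backs; the gripper's body (76 mm by 85 mm) begins 54 mm behind the grasp point. The pads swing forward as they close: fully open they stand 13 mm farther back than shut.
Start: joints at [-1.323, 0.321, -0.07, 1.45, 0.023, 1.371, -0.057], TCP at [0.151, 0.632, 0.231] pointing down, gripper open.
Joint ranges: [-2.86, 2.86], [-0.3, 2.09], [-1.38, 1.24], [0.06, 2.45], [-1.56, 4.7], [0.09, 2.05], [-2.69, 2.69]. Speed limits (rad/s): [2.57, 2.57, 3.14, 3.14, 3.14, 3.14, 3.14].

### API

Orientations are given as a unit quaternion [x, y, z, w].
In Python, from bench import observe, read_camera, close_job, grasp_offset gives the robot as it stands.
- The arm moves only by the tool jog_arm, never from a script. Its argument "commands" is text: rows parted by semicolons, each of 7 numbers parted by spaces: the shift along the tool's x, y, z in units of 0.25 m (1.0 is 0.25 m), then the turn, a rotation vector about the tool's x, y, z in units of pi/2 rad (1.0 is pi/2 rad), then the opening, from -1 (shut) to 1 (fully open). In form: tx ty tz rx ry rz claw; .... A call has 1 to 5 rows; each row is the pose to reach, as a shift and turn from the pose measured when the call began, along the tool's axes at that moment; what a row does not reach only later rows make up. A row lasts 1/8 s, in which the tool goes at most 62.5 mm and 10.7 degrees, less where a joint would pass 70% of its speed; a pose out of reach is approached as far as the arm can. A call with a number of a shift or a turn outside -1 to 1 is refused whole. A call with a gripper value outside its range is refused whole. The fingers move at their own pace and stop on an object; "newtons" is the grip in N (left out, the last holds). Time passes only in rows, so rows that repeat a pose let the fingers close. It gives the time, the measured TCP pose, the force and the opening at its end, in the units of the state.
- observe(): the state, without advancing time (a new reading comes with each control period).
- read_camera(name): name is "scene" or "side" or "wrist"; returns a dict with "pixels" (480x640x3 uint8, red, green, blue), "fovy" (degrees; the focal length in pixels is half the picture's height over the tangent of half this angle, whatever the lens; pixels are square), "cx", "cy" (the principal point, pixels), "world_from_camera" (4x4, takes a point from camera to world coordinates). Camera axes: x right, y down, z forward; pixel columns grow to the right and rows downward; lengths in m; the calibration is good to about 2 mm. A picture is of the moment at which its call begins. There is no depth.
- close_job(): hands the job in, once; it reports no verdict.
The state is a dict: "time_s": time; "qpos": joint angles; "dq": joint speeds; "joint_efforts": joint torques, N m; "eef_pos": TCP position; "tcp_rot": TCP orientation; "force": force on the tool from outside, world axes, zero at the start; "ft_torque": the same for the moment, N m; "finger_gap": finger opening in m.
Only numpy, scipy, OpenCV 4.12 (cv2) and the standard library are available. Lean on these libraries where they do the work, as an engineer would, in place of code of your own. Each camera call takes 0.05 s, during which the arm holds its last target. There are 200 camera calls.

### The job

Take the orange-wheeled castor from the wooden rack and press its stem straight down into the socket of the wooden foot in the blue sprung jig until it snaps fully home, pressing with no more than 25 N. Without letting it come out, pull straight up on the castor, building the force up slowly to 15 N, stop there and hold it about a second, never pulling with more than 20 N. Then ease off and let go, leaving the castor fully home and the other things on the bench where they are.

Things in the scene. Friction and masses are not known exactly. Their poses are not given: they have to be found in the camera images.
- castor: ORANGE-wheeled castor, about 0.12 kg, standing wheel-up in a rack hole. Origin: centre of the underside of its round flange (36 mm across, 4 mm thick); z up along the stem axis. Below hangs the stem, 14 mm across, 34 to 39 mm long, with tapered tip and a groove above it. Above: steel fork and wheel (44 mm across, 18 wide, axle along y), top 55 mm above the origin. Wheel and fork do not turn.
- castor_grip (a point): Good grip point of the orange castor, on its axis 38 mm above its origin, between the outsides of the fork's two flat cheeks: 29 mm over the cheeks along y (close the fingers along y, from above), 28 mm wide along x, reaching from 4 to 46 mm above the origin. Axes as the castor's.
- socket (a point): Centre of the castor socket's mouth, on the top face of the wooden foot (68 mm square), 90 mm above the bench unloaded; z up, along the socket: a 16.5 mm square through hole, 4 mm chamfer at the mouth. Fully home the castor's origin is here, flange on the top face; any yaw will do.
- jaws (a point): Middle of the four sprung jaws in the socket, 19.5 mm below its mouth, on the socket's axis. They begin to resist with the flange 13 to 18 mm off the top face, need up to about 15 N, and snap into the stem's groove 2 to 7 mm off; press on until the flange lands. Snapped in, the castor keeps 1.5 to 7 mm of free play (differs each time) before a pull is felt, then holds well over 20 N; else it pulls out easily.
- cradle (a joint): Up-and-down movement (m, up positive) of the sprung cradle that carries the wooden foot on very stiff springs: about 0 unloaded, up under a pull, down under a push. It moves less than 2 mm in the allowed range, too little to judge the force from the noisy reading: read the force on the tool.
- jig: Blue steel base plate of the jig, 130 x 170 x 18 mm, fixed to the bench, with two 12 mm guide posts (80 mm high) 66 mm to either side along its y. Origin: centre of its underside; the socket is straight above.
- rack: Fixed dark wooden block, 200 x 75 x 45 mm high, with three through holes along its x at -64, 0 and +64 mm, each 17 mm square, holding the three castors by their flanges. Origin: centre of its underside.
- castor_b: Castor like the orange one but with a light grey wheel, in the rack; leave alone. Origin as for the orange one.
- castor_c: Castor like the orange one but with a black wheel, in the rack; leave alone. Origin as for the orange one.
- jar: Glass jar with green cap, 68 mm across, 100 mm high; leave alone. Origin: centre of its underside.
- tin: Red tin, 76 mm across, 100 mm high; leave alone. Origin: centre of its underside.
- mallet: Hammer lying on the bench; leave alone.
- driver: Screwdriver lying on the bench; leave alone.
- offcut: Light wooden offcut, 160 x 45 x 20 mm, lying on the bench; leave alone. Origin: centre of its underside.

How it is judged:
By the outcome, as a careful person would: the job done as asked, in the order asked, and still so for the second after the job is handed in, with the robot touching nothing.
It also fails if it takes over 69 s, if anything falls off the work surface, if the arm or the gripper's body presses on something with over 40 N, if the wrist force passes 120 N, or if a joint passes its speed limit or range.

## Working session

There is one attempt and no reset: what is moved stays moved. The work goes in short steps, Python scripts to look and compute and a tool call to move; the robot and the scene stay as the last step left them, time stands still between calls to the robot, and variables do not carry over. Pictures are saved under pics/ and viewed, about 8 in all and at most 12, crops included, and the job is handed in when it is done.

Besides the shell and the picture viewer there is one more tool, called by a JSON object that holds its "op" and its "data". jog_arm: Moves the arm, as the interface text tells. Its arguments: {"type":"object","properties":{"commands":{"type":"string"},"newtons":{"type":"number"}},"required":["commands"]}

```bash
mkdir -p pics; python3 - <<'E'
from bench import *
import cv2,numpy as np
print(observe(),grasp_offset)
for n in("scene","side","wrist"):
    c=read_camera(n);cv2.imwrite(f"pics/{n}0.png",c["pixels"][:,:,::-1])
    print(n,c["fovy"],c["cx"],c["cy"],np.round(c["world_from_camera"],4).tolist())
E
```

```text
{'time_s': 0.0, 'qpos': array([-1.32290342,  0.32183708, -0.07009497,  1.45169727,  0.02261232,
        1.3708163 , -0.0568891 ]), 'dq': array([ 4.76976811e-04, -3.62564816e-04,  4.17749599e-04, -5.50913447e-05,
        5.53570974e-04, -1.16829934e-03, -8.67255040e-04]), 'joint_efforts': array([-2.02069159e-04, -4.93598628e+01, -3.82279018e-01, -3.14327788e+01,
        1.30425076e-02,  1.15342357e-02, -9.55320132e-06]), 'eef_pos': array([0.15050273, 0.63176505, 0.23020328]), 'tcp_rot': array([ 1.16603469e-01,  9.93178061e-01, -9.83488155e-04, -6.04087886e-05]), 'force': array([-0.40048747, -0.52488514,  0.15017672]), 'ft_torque': array([0.02226584, 0.02052993, 0.06192589]), 'finger_gap': 0.0853761148414745} 0.0187
scene 50.756534723083476 324.0545373792294 238.9837029295978 [[-0.7297, 0.4211, -0.5387, 1.1834], [0.6835, 0.4294, -0.5902, 0.6413], [-0.0172, -0.7989, -0.6012, 0.7263], [0.0, 0.0, 0.0, 1.0]]
side 54.18130506505901 317.12434202219004 238.06841041797108 [[0.704, -0.4794, 0.524, 0.0845], [-0.7102, -0.4858, 0.5096, -0.5457], [0.0103, -0.7309, -0.6824, 0.7786], [0.0, 0.0, 0.0, 1.0]]
wrist 58.107714045085615 320.271586722299 240.1669375015856 [[0.2304, 0.9226, 0.3094, 0.0716], [0.9731, -0.2178, -0.0751, 0.6519], [-0.0019, 0.3184, -0.948, 0.3725], [0.0, 0.0, 0.0, 1.0]]
```

View pics/scene0.png

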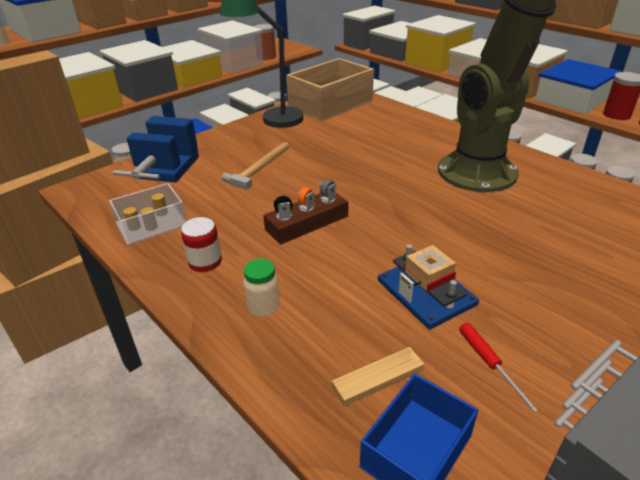

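View pics/side0.png

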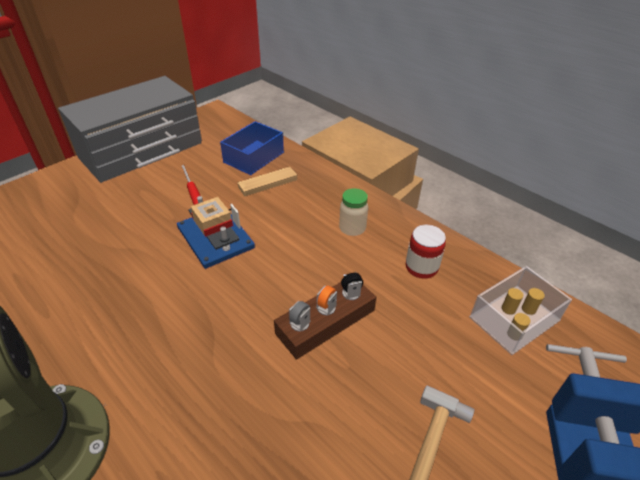

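The scene view shows the castors at about (283,207) black, (306,197) orange and (328,188) grey, and the foot's socket near (432,260). In the side view the orange castor is near (327,298) and the socket near (211,210).

```bash
cat > h.py <<'E'
from bench import *
import cv2,numpy as np
def ray(c,u,v):
    f=240/np.tan(np.radians(c["fovy"])/2);T=c["world_from_camera"]
    return T[:3,3],T[:3,:3]@np.array([(u-c["cx"])/f,(v-c["cy"])/f,1])
def plane(c,u,v,z):
    o,d=ray(c,u,v);return o+d*(z-o[2])/d[2]
def tri(cs,ps):
    A=np.zeros((3,3));b=np.zeros(3);L=[]
    for c,p in zip(cs,ps):
        o,d=ray(c,*p);d=d/np.linalg.norm(d);P=np.eye(3)-np.outer(d,d);A+=P;b+=P@o;L.append((P,o))
    x=np.linalg.solve(A,b);return x,[np.linalg.norm(P@(x-o)) for P,o in L]
def proj(c,X):
    f=240/np.tan(np.radians(c["fovy"])/2);T=c["world_from_camera"]
    p=T[:3,:3].T@(np.array(X)-T[:3,3]);return np.array([c["cx"]+f*p[0]/p[2],c["cy"]+f*p[1]/p[2]])
def orange(c):
    h=cv2.cvtColor(c["pixels"],cv2.COLOR_RGB2HSV);return cv2.inRange(h,(5,190,190),(16,255,255))
E
python3 - <<'E'
from h import *
cs=[read_camera(n) for n in("scene","side")]
ps=[]
for c,r in zip(cs,((290,180,325,220),(310,280,345,320))):
    m=orange(c);k=np.zeros_like(m);k[r[1]:r[3],r[0]:r[2]]=m[r[1]:r[3],r[0]:r[2]]
    y,x=np.nonzero(k);ps.append((x.mean(),y.mean()));print(len(x),ps[-1],x.min(),x.max(),y.min(),y.max())
    print(plane(c,*ps[-1],.083))
print("orange",tri(cs,ps))
print("sock",tri(cs,[(432,260),(211,210)]),plane(cs[0],432,260,.09),plane(cs[1],211,210,.09))
a=cs[0]["pixels"][235:335,370:485];b=cs[1]["pixels"][180:280,170:285]
d=cs[0]["pixels"][165:245,255:370];e=cs[1]["pixels"][265:365,265:380]
f=lambda i:cv2.resize(i[:,:,::-1],(400,300),interpolation=cv2.INTER_CUBIC)
cv2.imwrite("pics/c1.png",np.vstack([np.hstack([f(a),f(b)]),np.hstack([f(d),f(e)])]))
E
```

```text
75 (np.float64(303.17333333333335), np.float64(191.69333333333333)) 299 309 187 198
[ 0.51302428 -0.1644305   0.083     ]
131 (np.float64(325.1832061068702), np.float64(293.63358778625957)) 319 333 286 302
[ 0.51817808 -0.14777507  0.083     ]
orange (array([ 0.51714931, -0.15370839,  0.08929778]), [np.float64(0.003701076028737033), np.float64(0.003701076028736981)])
sock (array([0.50772786, 0.21219359, 0.08651643]), [np.float64(0.0030370919676940243), np.float64(0.0030370919676941457)]) [0.50837402 0.21592721 0.09      ] [0.50714429 0.2054185  0.09      ]
```

View pics/c1.png

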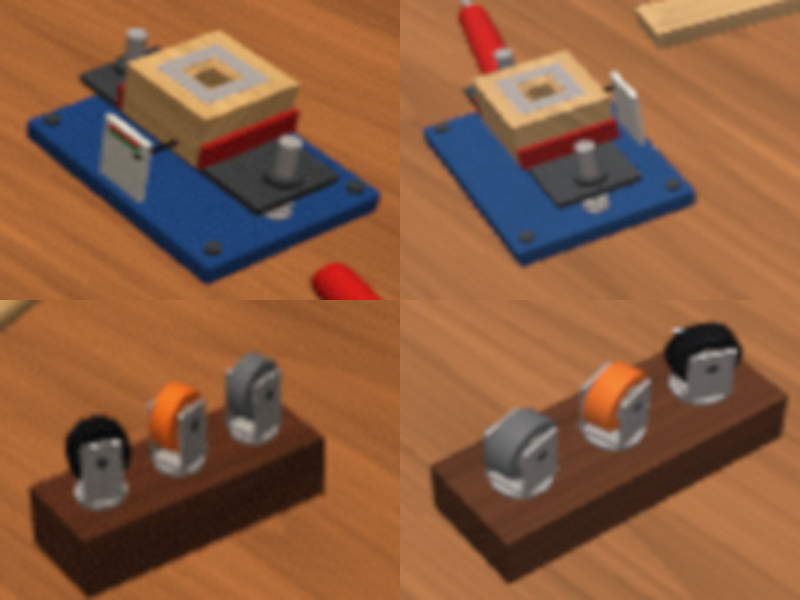

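The crops show the socket hole centred on the foot. The castors are turned to different yaws, so I'll look from the wrist camera close up, over the socket first and then over the castor.

{"op": "jog_arm", "data": {"commands": "-0.886 -0.65 -0.05 0 0 0 1;-0.886 -0.65 -0.05 0 0 0 1;-0.886 -0.65 -0.05 0 0 0 1;-0.886 -0.65 -0.05 0 0 0 1;-0.886 -0.65 -0.05 0 0 0 1"}}

```text
time_s: 0.88
eef_pos: [0.3318, 0.419, 0.244]
tcp_rot: [0.12, 0.993, -0.0, 0.001]
force: [0.2, 0.6, -0.2]
finger_gap: 0.0853
```

{"op": "jog_arm", "data": {"commands": "-0.886 -0.65 -0.05 0 0 0 1;-0.886 -0.65 -0.05 0 0 0 1;-0.886 -0.65 -0.05 0 0 0 1;-0.886 -0.65 -0.05 0 0 0 1;-0.886 -0.65 -0.05 0 0 0 1"}}

```text
time_s: 1.5
eef_pos: [0.5106, 0.2043, 0.2573]
tcp_rot: [0.122, 0.992, -0.001, 0.001]
force: [-0.5, 0.1, 0.0]
finger_gap: 0.0852
```

{"op": "jog_arm", "data": {"commands": "0 0 0 0 0 0 1"}}

```text
time_s: 1.62
eef_pos: [0.5118, 0.2018, 0.2574]
tcp_rot: [0.125, 0.992, -0.001, 0.002]
force: [-0.7, 0.1, 0.2]
finger_gap: 0.0853
```

```bash
python3 - <<'E'
from h import *
s=observe();print(s["time_s"],s["eef_pos"],s["tcp_rot"],s["qpos"],s["force"])
c=read_camera("wrist");cv2.imwrite("pics/w1.png",c["pixels"][:,:,::-1])
np.save("w1.npy",c,allow_pickle=True)
E
```

```text
1.625 [0.51183498 0.2017533  0.25738461] [ 0.12500892  0.99215374 -0.00108373  0.00159974] [-0.74272979  0.09211466  0.34017376  1.67686408 -0.02773239  1.37626991
  0.92154583] [-0.66084972  0.13002342  0.24694268]
```

View pics/w1.png

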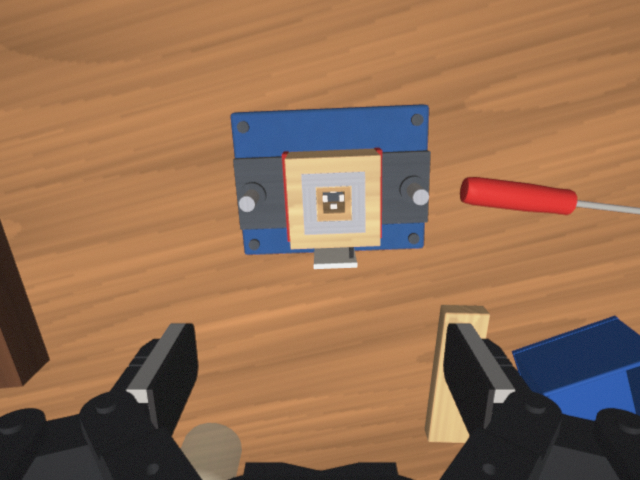

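The wrist view shows the grey plate around the socket centred near (334,202), with the foot's sides nearly parallel to the image axes.

```bash
python3 - <<'E'
from h import *
c=np.load("w1.npy",allow_pickle=True).item()
h=cv2.cvtColor(c["pixels"],cv2.COLOR_RGB2HSV)
m=cv2.inRange(h,(0,0,120),(179,50,255));m[:,:292]=0;m[:,376:]=0;m[:164]=0;m[240:]=0
cn=max(cv2.findContours(m,0,1)[0],key=cv2.contourArea);r=cv2.minAreaRect(cn);print(r)
B=[plane(c,*p,.09)for p in cv2.boxPoints(r)];B=np.array(B)
print(B,B.mean(0),np.linalg.norm(B-np.roll(B,1,0),axis=1))
S=B.mean(0)
d=B[1]-B[0];print("yaw",np.degrees(np.arctan2(d[1],d[0])))
for n in("scene","side"):
    k=read_camera(n);print(n,proj(k,S))
E
```

```text
((333.53472900390625, 202.90252685546875), (61.18553161621094, 63.260921478271484), 87.79740142822266)
[[0.48197159 0.19560668 0.09      ]
 [0.49145986 0.23999794 0.09      ]
 [0.53685564 0.23179966 0.09      ]
 [0.52701299 0.18526616 0.09      ]] [0.50932502 0.21316761 0.09      ] [0.04621314 0.04539396 0.04613012 0.04756305]
yaw 77.9350349991924
scene [430.57169827 259.57890891]
side [209.77575286 208.04139328]
```

{"op": "jog_arm", "data": {"commands": "0.3 -0.75 0 0 0 0 1;0.3 -0.75 0 0 0 0 1;0.3 -0.75 0 0 0 0 1;0.3 -0.75 0 0 0 0 1"}}

```text
time_s: 2.28
eef_pos: [0.3894, 0.0409, 0.2574]
tcp_rot: [0.121, 0.993, 0.0, 0.001]
force: [0.5, 0.8, -0.2]
finger_gap: 0.0854
```

{"op": "jog_arm", "data": {"commands": "0.08 -0.75 0 0 0 0 1;0.08 -0.75 0 0 0 0 1;0.08 -0.75 0 0 0 0 1;0.08 -0.75 0 0 0 0 1;0.08 -0.75 0 0 0 0 1"}}

```text
time_s: 2.9
eef_pos: [0.3394, -0.1321, 0.2556]
tcp_rot: [0.118, 0.993, 0.001, -0.004]
force: [0.7, -1.0, 1.2]
finger_gap: 0.0855
```

```bash
python3 - <<'E'
from h import *
s=observe();print(s["time_s"],s["eef_pos"],s["tcp_rot"],s["qpos"],s["force"])
c=read_camera("wrist");cv2.imwrite("pics/w2.png",c["pixels"][:,:,::-1])
np.save("w2.npy",c,allow_pickle=True)
E
```

```text
2.9 [ 0.33943884 -0.13209439  0.2556371 ] [ 0.11788906  0.99301942  0.00124704 -0.00361267] [ 0.49385585 -0.30171059 -0.15511849  2.02799573 -0.04726371  1.41967359
  1.68757955] [ 0.68490673 -1.04388765  1.17728178]
```

View pics/w2.png

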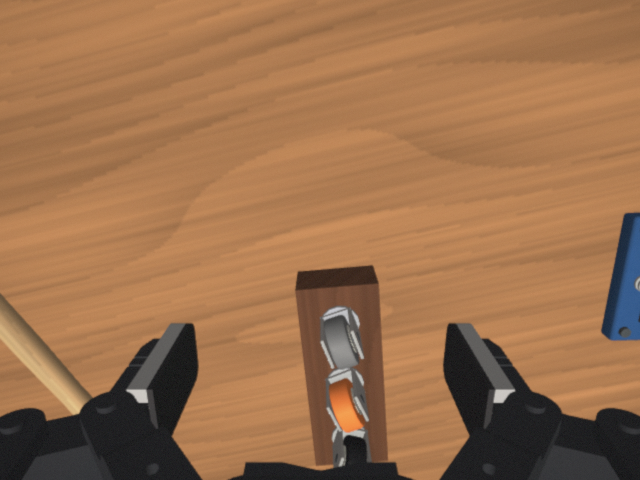

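I moved the wrong way in x, and joint 2 now sits at its limit. I'm going back out over the castor at once. The view shows orange at (347,405) with its cheeks slightly turned.

{"op": "jog_arm", "data": {"commands": "-0.71 0.08 0 0 0 0 1;-0.71 0.08 0 0 0 0 1;-0.71 0.08 0 0 0 0 1;-0.71 0.08 0 0 0 0 1"}}

```text
time_s: 3.45
eef_pos: [0.5131, -0.1675, 0.2511]
tcp_rot: [0.127, 0.992, 0.001, -0.006]
force: [-0.8, 0.4, 0.1]
finger_gap: 0.0856
```

{"op": "jog_arm", "data": {"commands": "0 0 0 0 0 0 1"}}

```text
time_s: 3.58
eef_pos: [0.5129, -0.1658, 0.2508]
tcp_rot: [0.126, 0.992, 0.001, -0.007]
force: [-0.2, -0.1, -0.6]
finger_gap: 0.0855
```

```bash
python3 - <<'E'
from h import *
s=observe();print(s["time_s"],s["eef_pos"],s["tcp_rot"],s["qpos"],s["force"])
c=read_camera("wrist")
np.save("w3.npy",c,allow_pickle=True)
m=orange(c);cn=max(cv2.findContours(m,0,1)[0],key=cv2.contourArea);r=cv2.minAreaRect(cn);print(r)
B=np.array([plane(c,*p,.098)for p in cv2.boxPoints(r)]);print(B,B.mean(0))
u,v=map(int,r[0]);u=max(u,100);v=max(v,75)
cv2.imwrite("pics/w3.png",cv2.resize(c["pixels"][v-75:v+75,u-100:u+100,::-1],(800,600),interpolation=cv2.INTER_CUBIC));print(u,v)
E
```

```text
3.575 [ 0.51293889 -0.16577368  0.25080111] [ 1.25582365e-01  9.92058501e-01  7.77355513e-04 -6.95673505e-03] [ 0.45369986  0.09579585 -0.20382268  1.68162494  0.01991103  1.38018154
  1.56570139] [-0.18587669 -0.13796094 -0.563005  ]
((324.0, 198.0), (0.0, 0.0), 0.0)
[[ 0.49879582 -0.15842943  0.098     ]
 [ 0.49879582 -0.15842943  0.098     ]
 [ 0.49879582 -0.15842943  0.098     ]
 [ 0.49879582 -0.15842943  0.098     ]] [ 0.49879582 -0.15842943  0.098     ]
324 198
```

View pics/w3.png

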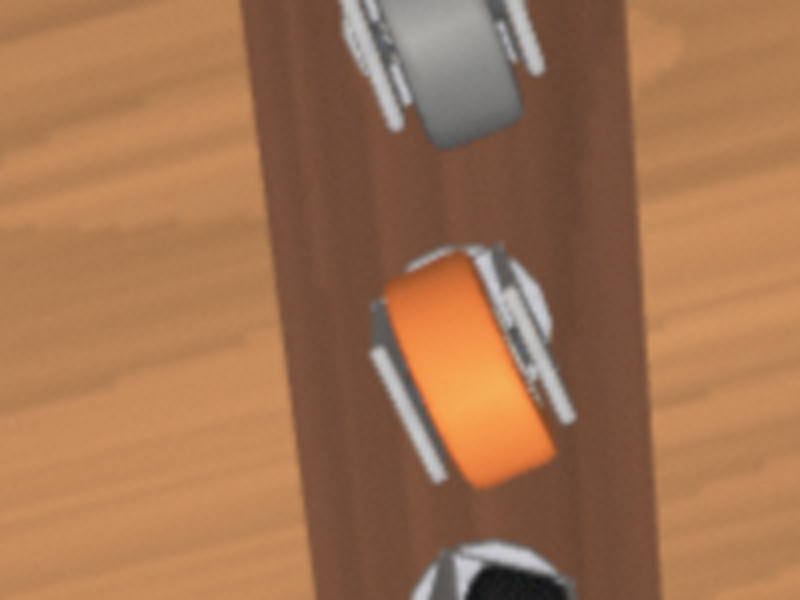

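The crop (4x, origin at (224,123)) shows the cheek tops as two light lines: left (375,350)-(440,482), right (510,290)-(570,420). I'll cast these onto the cheek-top height.

```bash
python3 - <<'E'
from h import *
from scipy.spatial.transform import Rotation as R
c=np.load("w3.npy",allow_pickle=True).item()
P=np.array([plane(c,224+u/4,123+v/4,.091) for u,v in((375,350),(440,482),(510,290),(570,420))]);print(P)
a=P[1]-P[0];b=P[3]-P[2];print(np.linalg.norm(a),np.linalg.norm(b),[np.degrees(np.arctan2(t[1],t[0]))for t in(a,b)])
ctr=P.mean(0);print("ctr",ctr);n=np.array([-a[1],a[0],0])/np.linalg.norm(a);print("sep",n@((P[2]+P[3])/2-(P[0]+P[1])/2))
h=cv2.cvtColor(c["pixels"],cv2.COLOR_RGB2HSV);m=cv2.inRange(h,(5,180,180),(20,255,255));z=np.zeros_like(m);z[180:250,310:370]=m[180:250,310:370]
cn=max(cv2.findContours(z,0,1)[0],key=cv2.contourArea);r=cv2.minAreaRect(cn);print(r)
B=np.array([plane(c,*p,.095)for p in cv2.boxPoints(r)]);print(B.mean(0),[ (np.linalg.norm(d),np.degrees(np.arctan2(d[1],d[0]))) for d in np.diff(B,axis=0)])
# rack edges line check: orange between
t=R.from_quat(observe()["tcp_rot"]).as_matrix();print(t)
E
```

```text
[[ 0.50805298 -0.16536294  0.091     ]
 [ 0.53527593 -0.15998619  0.091     ]
 [ 0.50337473 -0.13930246  0.091     ]
 [ 0.52958591 -0.13415574  0.091     ]]
0.027748842754235076 0.026711702873739782 [np.float64(11.172585497321977), np.float64(11.109021927364191)]
ctr [ 0.51907239 -0.14970183  0.091     ]
sep 0.026458251668035965
((335.4408264160156, 205.85800170898438), (29.615388870239258, 23.53846549987793), 67.38013458251953)
[ 0.50704837 -0.1521105   0.095     ] [(np.float64(0.016520431938224424), np.float64(98.61253893611413)), (np.float64(0.021438068176796384), np.float64(8.751624590632487)), (np.float64(0.016851379389208162), np.float64(-80.90272047184463))]
[[-9.68475312e-01  2.48764307e-01 -1.31106602e-02]
 [ 2.48740944e-01  9.68564049e-01  3.40953509e-03]
 [ 1.35466848e-02  4.08925550e-05 -9.99908239e-01]]
```

The checks hold: lengths 27–28 mm, both cheeks at yaw 11.1°, separation 26.5 mm plus cheek thickness. The castor's centre is at (0.519,-0.150), between the two other castors. Next I turn, align and half-descend.

{"op": "jog_arm", "data": {"commands": "-0.013 0.068 0.1 0 -0.009 -0.284 1;-0.013 0.068 0.2 0 -0.009 -0.284 1;-0.013 0.068 0.3 0 -0.009 -0.284 1;-0.013 0.068 0.32 0 -0.009 -0.284 1;-0.013 0.068 0.32 0 -0.009 -0.284 1"}}

```text
time_s: 4.25
eef_pos: [0.5191, -0.1493, 0.1717]
tcp_rot: [-0.097, 0.995, 0.001, 0.001]
force: [-0.4, -0.2, 1.0]
finger_gap: 0.0855
```

```bash
cat >> h.py <<'E'
from scipy.spatial.transform import Rotation as R
def to(x,y,z,yaw=None):
    s=observe();t=R.from_quat(s["tcp_rot"]).as_matrix()
    d=t.T@(np.array([x,y,z])-s["eef_pos"])
    yw=np.degrees(np.arctan2(t[1,0],t[0,0])) if yaw is None else yaw
    w=np.radians(yw);T=np.array([[np.cos(w),np.sin(w),0],[np.sin(w),-np.cos(w),0],[0,0,-1]])
    print("t",round(s["time_s"],2),"pos",s["eef_pos"].round(4),"tz",t[:,2].round(4),"yaw",np.degrees(np.arctan2(t[1,0],t[0,0])).round(1),"F",s["force"].round(1),"q",s["qpos"].round(2),"gap",round(s["finger_gap"],4))
    print("cmd",(d/.25).round(4),(R.from_matrix(t.T@T).as_rotvec()/(np.pi/2)).round(4))
E
python3 - <<'E'
from h import *
to(.519,-.1497,.063,-168.9)
c=read_camera("wrist");np.save("w4.npy",c,allow_pickle=True)
cv2.imwrite("pics/w4.png",c["pixels"][:,:,::-1])
for x in(-.014,.014):
  for y in(-.0145,.0145):
    w=np.radians(11.1);print(proj(c,[.519+x*np.cos(w)-y*np.sin(w),-.1497+x*np.sin(w)+y*np.cos(w),.091]).round(0))
E
```

```text
t 4.25 pos [ 0.5191 -0.1493  0.1717] tz [ 0.0018  0.0025 -1.    ] yaw -168.9 F [-0.4 -0.2  1. ] q [ 0.46  0.14 -0.24  1.8   0.03  1.21  1.97] gap 0.0855
cmd [ 0.0017 -0.0025  0.4347] [ 0.0013  0.0014 -0.0001]
[291. 226.]
[345. 226.]
[292. 274.]
[344. 274.]
```

View pics/w4.png

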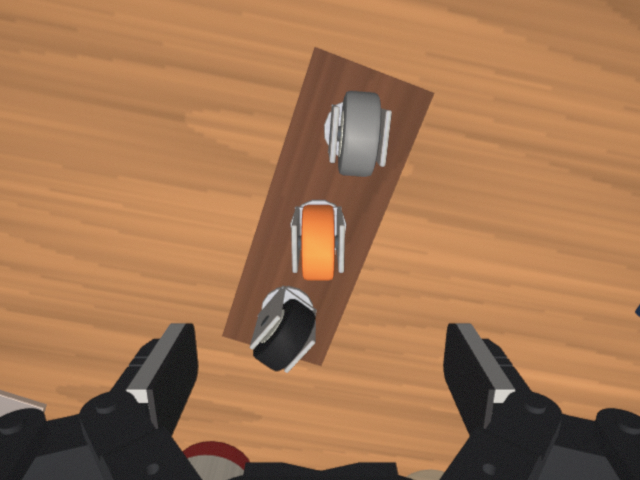

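The orange castor is squarely aligned: its cheeks are vertical at u=291–346, v=222–272, as predicted. I'll descend and grip.

{"op": "jog_arm", "data": {"commands": "0.001 -0.002 0.15 0 0 0 1;0.001 -0.002 0.28 0 0 0 1;0.001 -0.002 0.37 0 0 0 1;0.001 -0.002 0.433 0 0 0 1;0.001 -0.002 0.433 0 0 0 1"}}

```text
time_s: 4.92
eef_pos: [0.5196, -0.1497, 0.0637]
tcp_rot: [-0.097, 0.995, 0.001, 0.001]
force: [-0.4, -0.6, 0.0]
finger_gap: 0.085
```

{"op": "jog_arm", "data": {"commands": "0 0 0 0 0 0 -1;0 0 0 0 0 0 -1;0 0 0 0 0 0 -1;0 0 0 0 0 0 -1;0 0 0 0 0 0 -1", "newtons": 80}}

```text
time_s: 5.55
eef_pos: [0.5203, -0.1499, 0.0646]
tcp_rot: [-0.097, 0.995, 0.001, 0.002]
force: [-0.9, -0.0, 6.2]
finger_gap: 0.0277
```

{"op": "jog_arm", "data": {"commands": "0 0 0 0 0 0 -1;0 0 0 0 0 0 -1;0 0 0 0 0 0 -1"}}

```text
time_s: 5.92
eef_pos: [0.5203, -0.1499, 0.0646]
tcp_rot: [-0.097, 0.995, 0.001, 0.002]
force: [0.0, 0.0, 2.5]
finger_gap: 0.0278
```

```bash
python3 - <<'E'
from h import *
to(.519,-.1497,.163,-168.9)
E
```

```text
t 5.92 pos [ 0.5203 -0.1499  0.0646] tz [ 0.0036  0.002  -1.    ] yaw -168.9 F [0.  0.  2.5] q [ 0.45  0.25 -0.24  1.9   0.07  1.    1.94] gap 0.0278
cmd [ 0.0036  0.0024 -0.3936] [ 0.0008  0.0025 -0.0002]
```

{"op": "jog_arm", "data": {"commands": "0 0 -0.05 0 0 0 -1;0.001 0 -0.15 0 0 0 -1;0.002 0 -0.3 0 0 0 -1;0.003 0 -0.45 0 0.002 0 -1;0.003 0 -0.58 0 0.002 0 -1"}}

```text
time_s: 6.55
eef_pos: [0.5188, -0.1502, 0.2112]
tcp_rot: [-0.097, 0.995, 0.001, 0.0]
force: [1.2, 0.1, -1.1]
finger_gap: 0.0279
```

```bash
python3 - <<'E'
from h import *
to(.509,.213,.21,-168.9)
E
```

```text
t 6.55 pos [ 0.5188 -0.1502  0.2112] tz [ 5.0e-04  1.4e-03 -1.0e+00] yaw -168.9 F [ 1.2  0.1 -1.1] q [ 0.46  0.11 -0.24  1.75  0.03  1.29  1.98] gap 0.0279
cmd [-0.241   1.4331  0.0067] [ 0.0008  0.0005 -0.0001]
```

{"op": "jog_arm", "data": {"commands": "-0.02 0.1 0 0 0 0 -1;-0.05 0.28 0 0 0 0 -1;-0.08 0.48 0 0 0 0 -1;-0.12 0.7 0 0 0 0 -1;-0.15 0.9 0 0 0 0 -1"}}

```text
time_s: 7.18
eef_pos: [0.5115, 0.0798, 0.2117]
tcp_rot: [-0.097, 0.995, 0.001, 0.0]
force: [1.3, 0.2, -1.6]
finger_gap: 0.0275
```

```bash
python3 - <<'E'
from h import *
to(.509,.213,.21,-168.9)
E
```

```text
t 7.17 pos [0.5115 0.0798 0.2117] tz [ 1.0e-04  1.3e-03 -1.0e+00] yaw -168.9 F [ 1.3  0.2 -1.6] q [ 0.22  0.07 -0.44  1.79  0.03  1.29  1.53] gap 0.0275
cmd [-0.0929  0.5247  0.0075] [0.0008 0.0002 0.0002]
```

{"op": "jog_arm", "data": {"commands": "-0.04 0.2 0.007 0 0 0 -1;-0.07 0.4 0.007 0 0 0 -1;-0.093 0.52 0.007 0 0 0 -1;-0.093 0.524 0.007 0 0 0 -1;-0.093 0.524 0.007 0 0 0 -1"}}

```text
time_s: 7.8
eef_pos: [0.509, 0.2117, 0.2099]
tcp_rot: [-0.097, 0.995, 0.0, -0.0]
force: [-0.6, 0.5, -1.7]
finger_gap: 0.0277
```

```bash
python3 - <<'E'
from h import *
to(.509,.213,.16,-168.9)
c=[read_camera(n)for n in("scene","side","wrist")]
np.save("s5.npy",c,allow_pickle=True)
t=[]
for k in c[:2]:
    p=proj(k,[.509,.213,.12]).astype(int);u,v=p;print(u,v,proj(k,[.5093,.2132,.09]))
    t.append(cv2.resize(k["pixels"][v-50:v+50,u-33:u+33,::-1],(400,600),interpolation=cv2.INTER_CUBIC))
cv2.imwrite("pics/s5.png",np.hstack(t))
E
```

```text
t 7.8 pos [0.509  0.2117 0.2099] tz [-6.e-04  1.e-04 -1.e+00] yaw -168.9 F [-0.6  0.5 -1.7] q [ 0.06  0.16 -0.55  1.71  0.09  1.29  1.25] gap 0.0277
cmd [-0.0013  0.0051  0.1996] [ 0.0001 -0.0004 -0.0002]
432 247 [430.59277266 259.58073468]
207 197 [209.75843393 208.03986101]
```

View pics/s5.png

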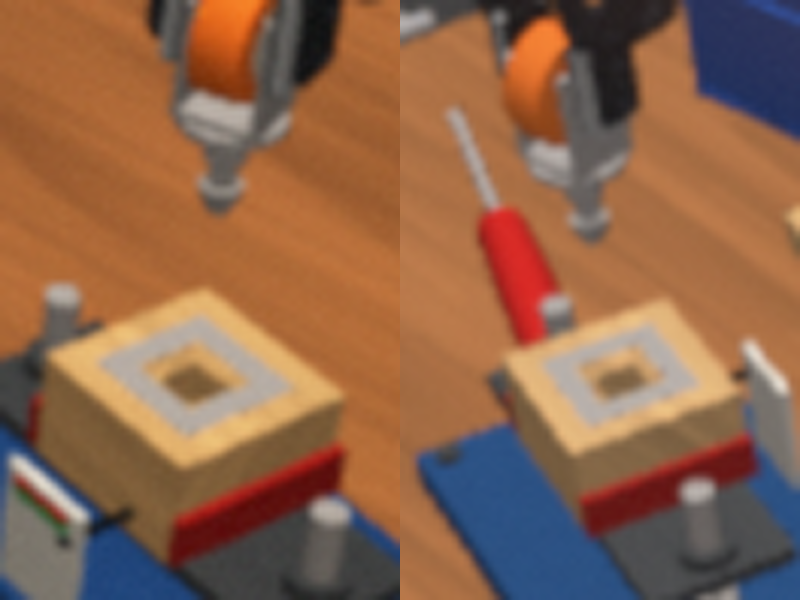

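Both views show the stem hanging vertically, up and away from the hole: tip at crop (221,185) in scene and (589,217) in side. The plate centres are at (193,376) and (617,370), which agrees with my socket estimate within about half a pixel. I'll triangulate the stem.

```bash
python3 - <<'E'
from h import *
c=np.load("s5.npy",allow_pickle=True)
f=lambda a,b:[(399+a[0]*66/400,197+a[1]/6),(174+(b[0]-400)*66/400,147+b[1]/6)]
for n,a,b in(("knob",(221,186),(589,218)),("tip",(220,210),(590,240)),("plate",(192.5,376),(617,370)),("flange",(233,122),(578,160))):
    print(n,tri(c[:2],f(a,b)))
for z in(.19-.0,.155,.151):
    print(z,[proj(k,[.509,.2117,z]) for k in c[:2]])
w=c[2]["pixels"]
cv2.imwrite("pics/w5.png",w[:,:,::-1])
E
```

```text
knob (array([0.5064327 , 0.21060871, 0.16345344]), [np.float64(0.0015317375019444886), np.float64(0.001531737501944311)])
tip (array([0.50544359, 0.21095384, 0.15378877]), [np.float64(0.0014433024861864282), np.float64(0.0014433024861863885)])
plate (array([0.50850715, 0.2127416 , 0.08895603]), [np.float64(0.00033441997420942453), np.float64(0.0003344199742093912)])
flange (array([0.50680411, 0.2116247 , 0.18850331]), [np.float64(0.0017380771117113897), np.float64(0.0017380771117113578)])
0.19 [array([435.93195248, 217.42791955]), array([203.28292033, 172.44216565])]
0.155 [array([433.79785087, 232.63181985]), array([205.74871567, 185.56504385])]
0.151 [array([433.55989339, 234.32709143]), array([206.02328655, 187.0263006 ])]
```

View pics/w5.png

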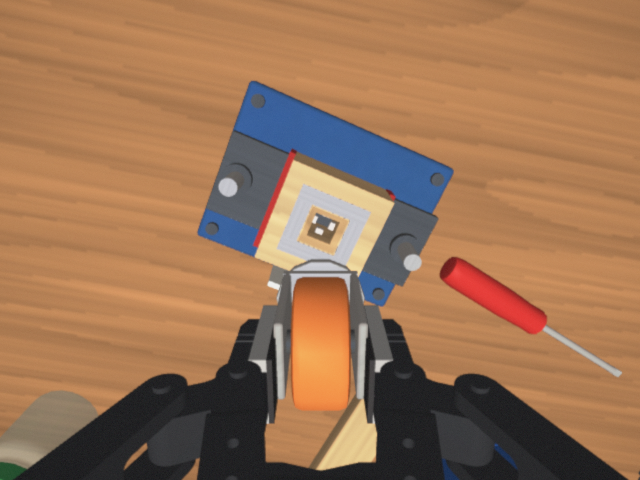

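The triangulated stem sits about 2.5 mm short in x and 1–2 mm short in y of the socket. That agrees with the small grip offset seen at the rack. I'll correct it while descending to just above the mouth.

```bash
python3 - <<'E'
from h import *
to(.5115,.2137,.153,-168.9)
E
```

```text
t 7.95 pos [0.5094 0.2111 0.2101] tz [-0.e+00  5.e-04 -1.e+00] yaw -169.0 F [ 0.5 -0.5 -1.5] q [ 0.06  0.16 -0.55  1.71  0.09  1.29  1.25] gap 0.0279
cmd [-0.0101  0.0086  0.2283] [ 0.0003  0.     -0.0014]
```

{"op": "jog_arm", "data": {"commands": "-0.01 0.009 0.06 0 0 0 -1;-0.01 0.009 0.13 0 0 0 -1;-0.01 0.009 0.19 0 0 0 -1;-0.01 0.009 0.228 0 0 0 -1;-0.01 0.009 0.228 0 0 0 -1"}}

```text
time_s: 8.57
eef_pos: [0.5108, 0.2136, 0.1519]
tcp_rot: [-0.096, 0.995, 0.0, -0.001]
force: [0.3, 0.2, -1.0]
finger_gap: 0.0274
```

```bash
python3 - <<'E'
from h import *
to(.5115,.2137,.145,-168.9)
c=[read_camera(n)for n in("scene","side")]
np.save("s6.npy",c,allow_pickle=True)
t=[]
for k in c[:2]:
    p=proj(k,[.509,.213,.105]).astype(int);u,v=p;print(u,v,proj(k,[.509,.213,.09]))
    t.append(cv2.resize(k["pixels"][v-30:v+30,u-20:u+20,::-1],(400,600),interpolation=cv2.INTER_CUBIC))
cv2.imwrite("pics/s6.png",np.hstack(t))
E
```

```text
t 8.57 pos [0.5108 0.2136 0.1519] tz [-0.002 -0.    -1.   ] yaw -169.0 F [ 0.3  0.2 -1. ] q [ 0.04  0.21 -0.55  1.78  0.12  1.19  1.23] gap 0.0274
cmd [-0.0029 -0.0001  0.0277] [ 0.0002 -0.0013 -0.0013]
431 253 [430.60458296 259.4674549 ]
208 203 [209.70257848 208.13743099]
```

View pics/s6.png

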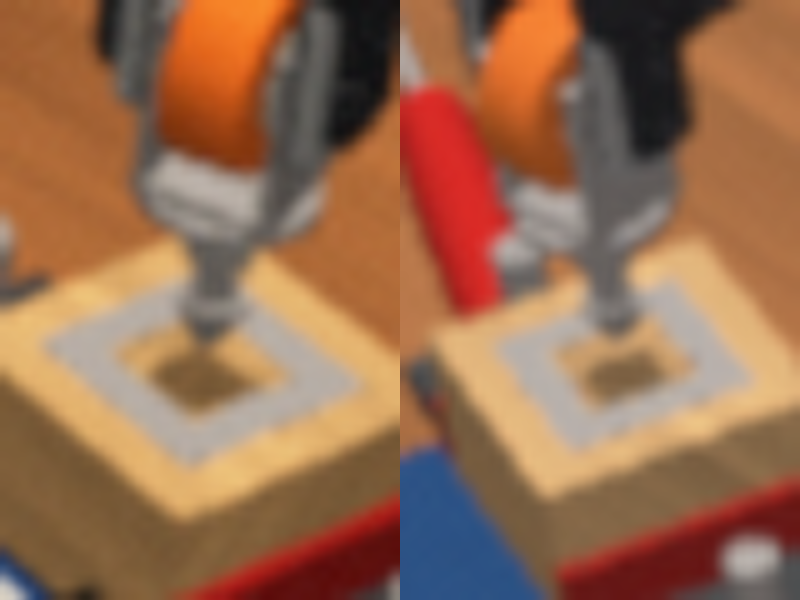

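```bash
python3 - <<'E'
from h import *
c=np.load("s6.npy",allow_pickle=True)
f=lambda a,b:[(411+a[0]/10,223+a[1]/10),(188+(b[0]-400)/10,173+b[1]/10)]
for n,a,b in(("tip",(207,338),(612,333)),("knob",(211,297),(611,296)),("plate",(202,365),(627,362)),("hole",(199,366),(624,360))):
    print(n,tri(c,f(a,b)))
E
```

```text
tip (array([0.50798143, 0.21320854, 0.09609687]), [np.float64(0.000698771096394965), np.float64(0.0006987710963950568)])
knob (array([0.50892221, 0.21295953, 0.10665797]), [np.float64(0.0010957138346648007), np.float64(0.0010957138346648404)])
plate (array([0.50840124, 0.21190448, 0.08835694]), [np.float64(0.0018899236502958757), np.float64(0.0018899236502958156)])
hole (array([0.50857803, 0.2121169 , 0.08853406]), [np.float64(0.0012087305250560554), np.float64(0.0012087305250560744)])
```

Tip and hole agree within about 1 mm, inside the chamfer's capture range. I'm lowering gently and watching the force.

{"op": "jog_arm", "data": {"commands": "-0.001 -0.001 0.015 0 0 0 -1;-0.001 -0.001 0.03 0 0 0 -1;-0.001 -0.001 0.04 0 0 0 -1;-0.001 -0.001 0.04 0 0 0 -1"}}

```text
time_s: 9.18
eef_pos: [0.5118, 0.2137, 0.143]
tcp_rot: [-0.096, 0.995, 0.0, -0.0]
force: [-0.0, 1.0, -1.4]
finger_gap: 0.0273
```

{"op": "jog_arm", "data": {"commands": "0 0 0.015 0 0 0 -1;0 0 0.03 0 0 0 -1;0 0 0.03 0 0 0 -1"}}

```text
time_s: 9.55
eef_pos: [0.5115, 0.2136, 0.135]
tcp_rot: [-0.096, 0.995, 0.0, -0.0]
force: [0.4, 0.6, -1.5]
finger_gap: 0.0276
```

```bash
python3 - <<'E'
from h import *
to(.5115,.2137,.130,-168.9)
E
```

```text
t 9.55 pos [0.5115 0.2136 0.135 ] tz [-1.e-03  3.e-04 -1.e+00] yaw -169.0 F [ 0.4  0.6 -1.5] q [ 0.04  0.23 -0.54  1.8   0.13  1.15  1.22] gap 0.0276
cmd [-0.0003  0.0005  0.0201] [ 0.0003 -0.0006 -0.0013]
```

{"op": "jog_arm", "data": {"commands": "0 0 0.01 0 0 0 -1;0 0 0.02 0 0 0 -1;0 0 0.02 0 0 0 -1"}}

```text
time_s: 9.93
eef_pos: [0.5113, 0.2135, 0.1298]
tcp_rot: [-0.096, 0.995, 0.0, -0.001]
force: [-0.8, 0.2, -1.6]
finger_gap: 0.0276
```

{"op": "jog_arm", "data": {"commands": "0 0 0.006 0 0 0 -1;0 0 0.012 0 0 0 -1"}}

```text
time_s: 10.18
eef_pos: [0.5113, 0.2135, 0.1267]
tcp_rot: [-0.096, 0.995, 0.0, -0.001]
force: [0.1, 0.3, -1.9]
finger_gap: 0.0277
```

{"op": "jog_arm", "data": {"commands": "0 0 0.005 0 0 0 -1;0 0 0.008 0 0 0 -1"}}

```text
time_s: 10.42
eef_pos: [0.5112, 0.2134, 0.1246]
tcp_rot: [-0.096, 0.995, 0.0, -0.001]
force: [0.1, -0.5, -0.9]
finger_gap: 0.0273
```

{"op": "jog_arm", "data": {"commands": "0 0 0.006 0 0 0 -1;0 0 0.008 0 0 0 -1"}}

```text
time_s: 10.68
eef_pos: [0.5112, 0.2132, 0.1227]
tcp_rot: [-0.096, 0.995, -0.0, -0.001]
force: [-2.0, -1.9, 1.0]
finger_gap: 0.0276
```

{"op": "jog_arm", "data": {"commands": "0 0 0.006 0 0 0 -1;0 0 0.008 0 0 0 -1"}}

```text
time_s: 10.92
eef_pos: [0.5114, 0.2133, 0.1215]
tcp_rot: [-0.096, 0.995, -0.0, -0.001]
force: [-2.3, -1.1, 6.8]
finger_gap: 0.0279
```

{"op": "jog_arm", "data": {"commands": "0 0 0.006 0 0 0 -1;0 0 0.006 0 0 0 -1"}}

```text
time_s: 11.18
eef_pos: [0.5115, 0.2133, 0.121]
tcp_rot: [-0.096, 0.995, -0.0, -0.0]
force: [-3.2, -2.4, 6.9]
finger_gap: 0.0276
```

The jaws are engaging. I'll nudge sideways with the side force and keep pressing in small increments.

{"op": "jog_arm", "data": {"commands": "0.002 -0.001 0.006 0 0 0 -1;0.002 -0.001 0.008 0 0 0 -1"}}

```text
time_s: 11.42
eef_pos: [0.5115, 0.2134, 0.1205]
tcp_rot: [-0.096, 0.995, -0.0, 0.0]
force: [-2.8, -1.0, 9.1]
finger_gap: 0.0281
```

{"op": "jog_arm", "data": {"commands": "0.001 -0.001 0.006 0 0 0 -1;0.001 -0.001 0.009 0 0 0 -1"}}

```text
time_s: 11.68
eef_pos: [0.5117, 0.2134, 0.1199]
tcp_rot: [-0.096, 0.995, -0.0, 0.001]
force: [-3.3, -1.5, 11.0]
finger_gap: 0.0273
```

{"op": "jog_arm", "data": {"commands": "0 0 0.006 0 0 0 -1;0 0 0.009 0 0 0 -1"}}

```text
time_s: 11.92
eef_pos: [0.5119, 0.2137, 0.1194]
tcp_rot: [-0.096, 0.995, -0.001, 0.001]
force: [-3.2, -2.4, 11.5]
finger_gap: 0.0278
```

{"op": "jog_arm", "data": {"commands": "0.004 -0.002 0.006 0 0 0 -1;0.004 -0.002 0.011 0 0 0 -1"}}

```text
time_s: 12.18
eef_pos: [0.5119, 0.2136, 0.1188]
tcp_rot: [-0.096, 0.995, -0.0, 0.003]
force: [-4.1, -1.1, 13.4]
finger_gap: 0.0278
```

{"op": "jog_arm", "data": {"commands": "0.003 -0.002 0.006 0 0 0 -1;0.003 -0.002 0.011 0 0 0 -1"}}

```text
time_s: 12.42
eef_pos: [0.5119, 0.2136, 0.1183]
tcp_rot: [-0.096, 0.995, -0.0, 0.004]
force: [-4.5, -2.1, 13.9]
finger_gap: 0.0273
```

```bash
python3 - <<'E'
from h import *
to(.511,.2132,.117,-168.9);print(observe()["ft_torque"])
E
```

```text
t 12.43 pos [0.5119 0.2136 0.1183] tz [ 7.2e-03  2.0e-04 -1.0e+00] yaw -169.0 F [-4.5 -2.1 13.9] q [ 0.04  0.24 -0.54  1.82  0.14  1.11  1.21] gap 0.0273
cmd [ 0.004  -0.0009  0.0053] [-0.0008  0.0045 -0.0012]
[-0.5223198   1.11561933 -0.00757988]
```

{"op": "jog_arm", "data": {"commands": "0.004 -0.001 0.006 0 0.007 0 -1;0.004 -0.001 0.012 0 0.007 0 -1"}}

```text
time_s: 12.68
eef_pos: [0.5123, 0.2137, 0.1178]
tcp_rot: [-0.096, 0.995, -0.001, -0.0]
force: [-3.9, -2.5, 15.0]
finger_gap: 0.0275
```

{"op": "jog_arm", "data": {"commands": "0.003 -0.001 0.006 0 0.006 0 -1;0.003 -0.001 0.012 0 0.006 0 -1"}}

```text
time_s: 12.92
eef_pos: [0.5126, 0.2138, 0.1173]
tcp_rot: [-0.096, 0.995, -0.001, -0.004]
force: [-3.1, -2.3, 16.4]
finger_gap: 0.0275
```

```bash
python3 - <<'E'
from h import *
to(.511,.2132,.115,-168.9);print(observe()["ft_torque"])
E
```

```text
t 12.93 pos [0.5126 0.2138 0.1173] tz [-0.0075 -0.0029 -1.    ] yaw -169.0 F [-3.1 -2.3 16.4] q [ 0.03  0.26 -0.54  1.8   0.14  1.13  1.21] gap 0.0275
cmd [ 0.0068 -0.0012  0.0092] [-0.0009 -0.005  -0.0013]
[-0.68605652  1.180476   -0.02394603]
```

{"op": "jog_arm", "data": {"commands": "0.005 -0.002 0.006 0 -0.003 0 -1;0.005 -0.002 0.01 0 -0.003 0 -1;0.005 -0.002 0.01 0 -0.003 0 -1;0.005 -0.002 0.01 0 -0.003 0 -1"}}

```text
time_s: 13.42
eef_pos: [0.5123, 0.2138, 0.1173]
tcp_rot: [-0.096, 0.995, -0.001, -0.0]
force: [-3.7, -2.3, 13.8]
finger_gap: 0.0279
```

```bash
python3 - <<'E'
from h import *
to(.511,.2132,.115,-168.9);print(observe()["ft_torque"])
E
```

```text
t 13.43 pos [0.5123 0.2138 0.1173] tz [-5.0e-04 -1.5e-03 -1.0e+00] yaw -169.0 F [-3.7 -2.3 13.8] q [ 0.03  0.25 -0.54  1.81  0.14  1.12  1.21] gap 0.0279
cmd [ 0.0056 -0.0012  0.0094] [-0.0009 -0.0005 -0.0012]
[-0.4884683   1.12496407  0.03096263]
```

{"op": "jog_arm", "data": {"commands": "0.006 -0.002 0.008 0 0.002 0 -1;0.006 -0.002 0.013 0 0.002 0 -1;0.006 -0.002 0.013 0 0.002 0 -1"}}

```text
time_s: 13.8
eef_pos: [0.5111, 0.2132, 0.114]
tcp_rot: [-0.096, 0.995, -0.001, -0.001]
force: [0.8, 0.6, -1.2]
finger_gap: 0.0281
```

{"op": "jog_arm", "data": {"commands": "0.006 -0.002 0.01 0 0.001 0 -1;0.006 -0.002 0.014 0 0.001 0 -1;0.006 -0.002 0.014 0 0.001 0 -1"}}

```text
time_s: 14.18
eef_pos: [0.5103, 0.2127, 0.1103]
tcp_rot: [-0.096, 0.995, -0.0, -0.002]
force: [1.9, 1.4, -1.2]
finger_gap: 0.028
```

```bash
python3 - <<'E'
from h import *
to(.511,.2132,.115,-168.9);print(observe()["ft_torque"])
E
```

```text
t 14.18 pos [0.5103 0.2127 0.1103] tz [-0.0033 -0.0011 -1.    ] yaw -169.0 F [ 1.9  1.4 -1.2] q [ 0.03  0.25 -0.54  1.82  0.14  1.11  1.21] gap 0.028
cmd [-0.0031  0.0015 -0.0189] [-0.0003 -0.0022 -0.0012]
[ 0.27041436 -0.69292797  0.04690235]
```

It snapped, the force dropping to zero around z 0.116. I press on until the flange lands.

{"op": "jog_arm", "data": {"commands": "-0.002 0.001 0.004 0 -0.002 0 -1;-0.002 0.001 0.006 0 -0.002 0 -1"}}

```text
time_s: 14.42
eef_pos: [0.5105, 0.2128, 0.1091]
tcp_rot: [-0.096, 0.995, -0.001, -0.0]
force: [-1.6, -1.4, 5.3]
finger_gap: 0.028
```

{"op": "jog_arm", "data": {"commands": "0 0 0.004 0 0 0 -1;0 0 0.007 0 0 0 -1"}}

```text
time_s: 14.68
eef_pos: [0.5105, 0.2128, 0.1087]
tcp_rot: [-0.096, 0.995, -0.001, -0.0]
force: [-3.6, -1.3, 12.1]
finger_gap: 0.0279
```

{"op": "jog_arm", "data": {"commands": "0 0 0.004 0 0 0 -1;0 0 0.008 0 0 0 -1;0 0 0.008 0 0 0 -1"}}

```text
time_s: 15.05
eef_pos: [0.5105, 0.2128, 0.1086]
tcp_rot: [-0.096, 0.995, -0.001, -0.0]
force: [-3.3, -2.1, 12.1]
finger_gap: 0.0277
```

{"op": "jog_arm", "data": {"commands": "0.001 0 0.006 0 0 0 -1;0.001 0 0.011 0 0 0 -1;0.001 0 0.011 0 0 0 -1"}}

```text
time_s: 15.42
eef_pos: [0.5105, 0.2129, 0.1083]
tcp_rot: [-0.096, 0.995, -0.002, 0.0]
force: [-4.9, -3.1, 16.3]
finger_gap: 0.0277
```

```bash
python3 - <<'E'
from h import *
to(.511,.2132,.115,-168.9);print(observe()["ft_torque"])
E
```

```text
t 15.43 pos [0.5105 0.2129 0.1083] tz [ 7.0e-04 -3.2e-03 -1.0e+00] yaw -169.0 F [-4.9 -3.1 16.3] q [ 0.03  0.26 -0.54  1.83  0.15  1.1   1.2 ] gap 0.0277
cmd [-0.0023  0.0008 -0.0267] [-0.0021  0.     -0.0013]
[-0.53070438  1.05408836  0.038656  ]
```

The flange is firmly down: z holds at 0.1085 under 16 N. I ease up through the free play slowly.

{"op": "jog_arm", "data": {"commands": "0 0 0 0 0 0 -1;0 0 -0.003 0 0 0 -1;0 0 -0.003 0 0 0 -1"}}

```text
time_s: 15.8
eef_pos: [0.5105, 0.2128, 0.1092]
tcp_rot: [-0.096, 0.995, -0.002, 0.0]
force: [0.2, -0.6, 4.6]
finger_gap: 0.0275
```

{"op": "jog_arm", "data": {"commands": "0 0 -0.003 0 0 0 -1;0 0 -0.003 0 0 0 -1"}}

```text
time_s: 16.05
eef_pos: [0.5104, 0.2128, 0.1095]
tcp_rot: [-0.096, 0.995, -0.002, 0.0]
force: [1.8, -0.0, 0.9]
finger_gap: 0.028
```

{"op": "jog_arm", "data": {"commands": "0 0 -0.003 0 0 0 -1;0 0 -0.004 0 0 0 -1"}}

```text
time_s: 16.3
eef_pos: [0.5103, 0.2128, 0.11]
tcp_rot: [-0.096, 0.995, -0.002, -0.0]
force: [0.6, 0.8, -3.1]
finger_gap: 0.0277
```

{"op": "jog_arm", "data": {"commands": "0 0 -0.003 0 0 0 -1;0 0 -0.004 0 0 0 -1"}}

```text
time_s: 16.55
eef_pos: [0.5103, 0.2128, 0.1108]
tcp_rot: [-0.096, 0.995, -0.001, -0.0]
force: [1.3, 0.7, -2.4]
finger_gap: 0.0272
```

{"op": "jog_arm", "data": {"commands": "0 0 -0.002 0 0 0 -1;0 0 -0.004 0 0 0 -1"}}

```text
time_s: 16.8
eef_pos: [0.5103, 0.2128, 0.1118]
tcp_rot: [-0.096, 0.995, -0.001, -0.0]
force: [2.4, 1.0, -2.8]
finger_gap: 0.0279
```

{"op": "jog_arm", "data": {"commands": "0 0 -0.002 0 0 0 -1;0 0 -0.004 0 0 0 -1"}}

```text
time_s: 17.05
eef_pos: [0.5102, 0.2128, 0.1125]
tcp_rot: [-0.096, 0.995, -0.001, -0.0]
force: [3.7, 0.7, -6.4]
finger_gap: 0.0276
```

{"op": "jog_arm", "data": {"commands": "0 0 -0.002 0 0 0 -1;0 0 -0.004 0 0 0 -1"}}

```text
time_s: 17.3
eef_pos: [0.5101, 0.2127, 0.1129]
tcp_rot: [-0.096, 0.995, -0.001, -0.0]
force: [4.4, 1.1, -10.2]
finger_gap: 0.0275
```

{"op": "jog_arm", "data": {"commands": "-0.001 0 -0.004 0 0 0 -1;-0.001 0 -0.005 0 0 0 -1"}}

```text
time_s: 17.55
eef_pos: [0.51, 0.2127, 0.1133]
tcp_rot: [-0.096, 0.995, -0.001, -0.001]
force: [4.8, 2.1, -14.5]
finger_gap: 0.0275
```

{"op": "jog_arm", "data": {"commands": "-0.001 0 -0.006 0 0 0 -1;-0.001 0 -0.006 0 0 0 -1"}}

```text
time_s: 17.8
eef_pos: [0.51, 0.2127, 0.1135]
tcp_rot: [-0.096, 0.995, -0.001, -0.001]
force: [5.7, 2.2, -15.5]
finger_gap: 0.0278
```

At 15.5 N now, so I hold for about a second.

{"op": "jog_arm", "data": {"commands": "-0.001 0 -0.006 0 0 0 -1;-0.001 0 -0.006 0 0 0 -1;-0.001 0 -0.006 0 0 0 -1"}}

```text
time_s: 18.18
eef_pos: [0.51, 0.2126, 0.1135]
tcp_rot: [-0.096, 0.995, -0.001, -0.002]
force: [5.1, 3.2, -17.0]
finger_gap: 0.0278
```

```bash
python3 - <<'E'
from h import *
to(.511,.2132,.115,-168.9);print(observe()["ft_torque"])
E
```

```text
t 18.18 pos [0.51   0.2126 0.1135] tz [-0.0031 -0.0021 -1.    ] yaw -169.0 F [  5.1   3.2 -17. ] q [ 0.03  0.25 -0.54  1.82  0.14  1.11  1.21] gap 0.0278
cmd [-0.0044  0.0014 -0.0059] [-0.0009 -0.0022 -0.0013]
[ 0.75871931 -1.5961302  -0.05513113]
```

{"op": "jog_arm", "data": {"commands": "-0.001 0 -0.0053 0 0 0 -1;-0.001 0 -0.0053 0 0 0 -1;-0.001 0 -0.0053 0 0 0 -1;-0.001 0 -0.0053 0 0 0 -1"}}

```text
time_s: 18.68
eef_pos: [0.51, 0.2127, 0.1135]
tcp_rot: [-0.096, 0.995, -0.001, -0.002]
force: [6.2, 3.4, -17.3]
finger_gap: 0.0276
```

{"op": "jog_arm", "data": {"commands": "-0.001 0 -0.0055 0 0 0 -1;-0.001 0 -0.0055 0 0 0 -1;-0.001 0 -0.0055 0 0 0 -1;-0.001 0 -0.0055 0 0 0 -1"}}

```text
time_s: 19.18
eef_pos: [0.5101, 0.2126, 0.1135]
tcp_rot: [-0.096, 0.995, -0.001, -0.002]
force: [5.9, 2.5, -16.8]
finger_gap: 0.0276
```

The force is a little above 15 N at the tool: about 17 N, including 1.3 N of castor weight. I trim it and hold another second.

{"op": "jog_arm", "data": {"commands": "-0.001 0 -0.0046 0 0 0 -1;-0.001 0 -0.0046 0 0 0 -1;-0.001 0 -0.0046 0 0 0 -1;-0.001 0 -0.0046 0 0 0 -1"}}

```text
time_s: 19.68
eef_pos: [0.5101, 0.2126, 0.1134]
tcp_rot: [-0.096, 0.995, -0.0, -0.003]
force: [5.4, 2.8, -15.8]
finger_gap: 0.0277
```

{"op": "jog_arm", "data": {"commands": "-0.001 0 -0.005 0 0 0 -1;-0.001 0 -0.005 0 0 0 -1;-0.001 0 -0.005 0 0 0 -1;-0.001 0 -0.005 0 0 0 -1"}}

```text
time_s: 20.18
eef_pos: [0.5102, 0.2126, 0.1135]
tcp_rot: [-0.096, 0.995, -0.0, -0.003]
force: [6.4, 3.2, -15.9]
finger_gap: 0.0276
```

Good hold. I ease back down, re-seat it and straighten the tilt.

{"op": "jog_arm", "data": {"commands": "0 0 -0.003 0 0 0 -1;0 0 0 0 -0.001 0 -1;0 0 0.002 0 -0.002 0 -1;0 0 0.004 0 -0.003 0 -1;0 0 0.005 0 -0.003 0 -1"}}

```text
time_s: 20.8
eef_pos: [0.5102, 0.2126, 0.1126]
tcp_rot: [-0.096, 0.995, 0.0, -0.0]
force: [2.8, 1.7, -7.0]
finger_gap: 0.0272
```

{"op": "jog_arm", "data": {"commands": "0 0 0.004 0 0 0 -1;0 0 0.007 0 0 0 -1;0 0 0.009 0 0 0 -1"}}

```text
time_s: 21.18
eef_pos: [0.5104, 0.2127, 0.111]
tcp_rot: [-0.096, 0.995, -0.0, -0.0]
force: [1.4, -0.0, -0.8]
finger_gap: 0.0272
```

```bash
python3 - <<'E'
from h import *
to(.5105,.2128,.109,-168.9)
E
```

```text
t 21.18 pos [0.5104 0.2127 0.111 ] tz [-4.e-04 -1.e-04 -1.e+00] yaw -169.0 F [ 1.4 -0.  -0.8] q [ 0.04  0.25 -0.54  1.82  0.14  1.11  1.21] gap 0.0272
cmd [-0.0006  0.0003  0.008 ] [-0.     -0.0003 -0.0011]
```

{"op": "jog_arm", "data": {"commands": "0 0 0.004 0 0 0 -1;0 0 0.009 0 0 0 -1;0 0 0.009 0 0 0 -1"}}

```text
time_s: 21.55
eef_pos: [0.5104, 0.2127, 0.1093]
tcp_rot: [-0.096, 0.995, -0.0, -0.0]
force: [-0.9, -0.8, 3.8]
finger_gap: 0.0275
```

{"op": "jog_arm", "data": {"commands": "0 0 0.005 0 0 0 -1;0 0 0.008 0 0 0 -1;0 0 0.008 0 0 0 -1"}}

```text
time_s: 21.92
eef_pos: [0.5104, 0.2128, 0.1087]
tcp_rot: [-0.096, 0.995, -0.0, -0.0]
force: [-3.1, -1.8, 10.1]
finger_gap: 0.0273
```

{"op": "jog_arm", "data": {"commands": "0 0 0.006 0 0 0 -1;0 0 0.009 0 0 0 -1;0 0 0.009 0 0 0 -1"}}

```text
time_s: 22.3
eef_pos: [0.5104, 0.2128, 0.1085]
tcp_rot: [-0.096, 0.995, -0.001, 0.0]
force: [-4.8, -2.9, 14.0]
finger_gap: 0.0273
```

{"op": "jog_arm", "data": {"commands": "0 0 0.003 0 0 0 -1;0 0 0.002 0 0 0 -1;0 0 0.002 0 0 0 -1", "newtons": 20}}

```text
time_s: 22.68
eef_pos: [0.5104, 0.2128, 0.1089]
tcp_rot: [-0.096, 0.995, -0.001, 0.0]
force: [-1.7, -1.1, 7.8]
finger_gap: 0.0277
```

{"op": "jog_arm", "data": {"commands": "0 0 0.001 0 0 0 0.4;0 0 0.001 0 0 0 0.4;0 0 0 0 0 0 0.4;0 0 0 0 0 0 0.4"}}

```text
time_s: 23.18
eef_pos: [0.5103, 0.2127, 0.1087]
tcp_rot: [-0.096, 0.995, -0.001, -0.0]
force: [-0.7, -0.5, -0.4]
finger_gap: 0.0597
```

{"op": "jog_arm", "data": {"commands": "0 0 -0.05 0 0 0 0.4;0 0 -0.15 0 0 0 0.4;0 0 -0.3 0 0 0 0.4;0 0 -0.45 0 0 0 0.4;0 0 -0.5 0 0 0 0.4"}}

```text
time_s: 23.8
eef_pos: [0.5114, 0.2138, 0.2371]
tcp_rot: [-0.096, 0.995, -0.001, 0.002]
force: [-0.5, 0.8, -0.3]
finger_gap: 0.0598
```

```bash
python3 - <<'E'
from h import *
to(.51,.2128,.25,-168.9)
c=[read_camera(n)for n in("scene","side")]
t=[]
for k in c:
    u,v=proj(k,[.509,.213,.105]).astype(int)
    t.append(cv2.resize(k["pixels"][v-36:v+36,u-24:u+24,::-1],(400,600),interpolation=cv2.INTER_CUBIC))
cv2.imwrite("pics/s7.png",np.hstack(t));cv2.imwrite("pics/f.png",c[0]["pixels"][:,:,::-1])
E
```

```text
t 23.8 pos [0.5114 0.2138 0.2371] tz [ 4.9e-03 -7.0e-04 -1.0e+00] yaw -169.0 F [-0.5  0.8 -0.3] q [ 0.06  0.15 -0.55  1.67  0.08  1.34  1.25] gap 0.0598
cmd [ 0.0062 -0.0029 -0.0515] [-0.001   0.003  -0.0011]
```

View pics/s7.png

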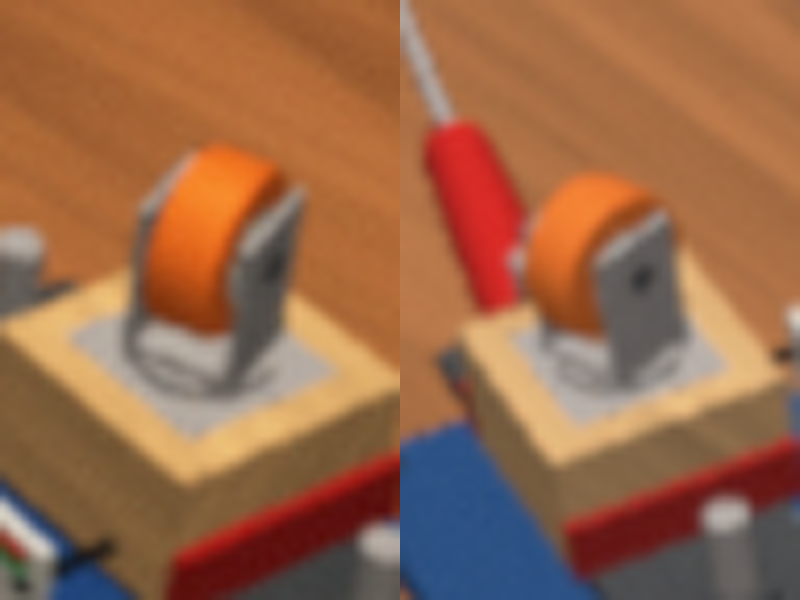

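View pics/f.png

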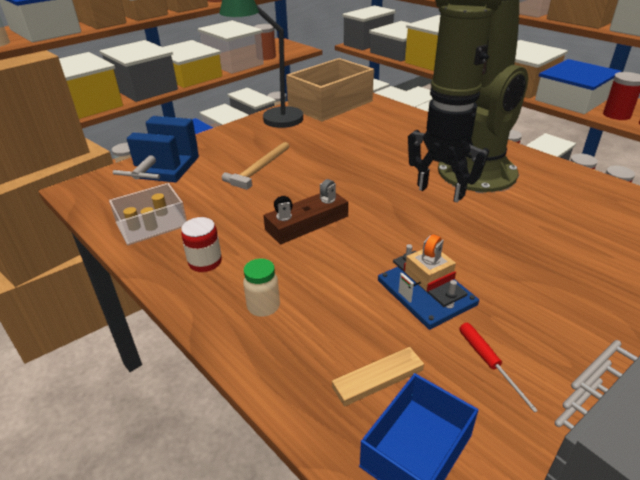

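The flange lies flat on the plate in both views (crop about (200,370) and (620,370)), the gripper is clear, and nothing else has moved.

{"op": "jog_arm", "data": {"commands": "0 0 0 0 0 0 0.4;0 0 0 0 0 0 0.4"}}

```text
time_s: 24.15
eef_pos: [0.5103, 0.2131, 0.234]
tcp_rot: [-0.096, 0.995, -0.001, 0.0]
force: [0.8, -0.1, -0.5]
finger_gap: 0.0599
```

```bash
python3 -c "
from bench import *
print(observe()['force']);print(close_job())"
```

```text
[ 0.80308526 -0.14880677 -0.51249926]
the job is handed in; nothing more can be done
None
```

The orange castor is pressed fully home in the socket, passed the pull test and has been let go. The job was handed in at about 24 s.

- **Pressing:** It snapped in at about 16 N. I then pressed until the flange landed; the highest press reading was 16.4 N.
- **Pull:** After about 3 mm of free play I built the pull up slowly. The tool read 15.5–17.3 N for about 1.4 s, then about 15.8 N for another second; roughly 1.3 N of each reading is the castor's own weight. It held throughout.
- **Release:** I eased off, re-seated the castor at 14 N and opened the fingers. The last pictures show the flange flat on the plate. The gripper is clear, and the other things look to be where they were.

**Not as clean as I wanted:**
- The pull was slightly above 15 N for part of the hold, though no reading passed 20 N.
- There was a side force of up to 6 N while pulling, so the pull was not perfectly straight.
- Force was read only at the end of each move, so a short peak in between would not have shown.
- Early on I moved the wrong way in x, and joint 2 read -0.3017 against its -0.3 limit for a moment before I backed it out.

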